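# Set the length stop and hold it at the setting clip

## Robot

A 7-joint arm with a two-finger parallel gripper is mounted at the origin on the work surface; the furniture and walls round the work are solid. World frame = base frame: x ahead of the robot, y to its left, z up, the work surface at z = 0. Lengths are in mm, angles in degrees, forces in N, time in s.
With the tool pointing down it reaches from about 400 to 750 mm from the base axis. Payload 19.5 kg.
Tool frame: the origin (TCP) lies on the centre line of the jaws, within the pads' length; the fingertips stand 8 mm ahead of it and the grasp point (between the pads) lies 11 mm behind it; z points along the fingers, y is the line along which they close (so a half turn about z gives the same grasp; the last joint's range is limited). The gripper opens to 85 mm and grips with 20 to 120 N. Pads are 22 mm wide; open, the fingers measure 114 mm over their backs; the gripper's body (76 mm by 85 mm) begins 54 mm behind the grasp point. The pads swing forward as they close: fully open they stand 13 mm farther back than shut.
Start: joints at [65.105, 40.479, -1.581, 85.061, 1.261, 54.483, -4.326], TCP at [220.087, -531.185, 239.268] pointing down, gripper open.
Joint ranges: [-155.06, 155.06], [-18.47, 123.98], [-90, 86.84], [0, 140.48], [-83.41, 263.41], [0, 116], [-161.91, 161.91]. Speed limits (degrees/s): [108.29, 108.29, 147.25, 147.25, 172.46, 172.46, 172.46].

## Interface

Orientations are given as a 3x3 rotation matrix whose columns are the frame's x, y, z axes.
In Python, from plant import manip gives the robot as it stands.
- The arm moves only by the shell command python3 -m creep 'ROWS'. ROWS is a JSON list of rows, 1 to 5 of them, each of 7 numbers: a rotation vector rx, ry, rz in units of 5 degrees, then dx, dy, dz in m, then the finger opening in mm; each row is the pose to reach, as a shift and turn from the pose commanded when the command began, along the tool's axes at that moment; what a row does not reach only later rows make up. A row lasts 1/10 s, in which the tool goes at most 50 mm and 8.59 degrees, less where a joint would pass 70% of its speed; a pose out of reach is approached as far as the arm can. The fingers move at their own pace and stop on an object; the grip force is fixed at half the most. Time passes only in rows, so rows that do not move let the fingers close. It prints the time, the measured TCP pose, the force, the opening and the grip force at its end. Input that does not fit is refused with a message, and nothing moves.
- manip.get_obs(): the state, without advancing time (a new reading comes with each control period).
- manip.read_camera(name): name is "scene" or "top" or "wrist"; returns (picture, depth): 384x512x3 uint8, red, green, blue; 384x512 float32, mm along the optical axis (not along the pixel's ray), 0 where there is no reading.
- manip.get_calibration(name): a dict with "intrinsics" (3x3 intrinsics, pixels), "R" (3x3) and "t" (3): a world point X has camera coordinates R X + t. Camera axes: x right, y down, z forward; pixel columns grow to the right and rows downward; lengths in mm; the calibration is good to about 2 mm. The wrist camera is an equidistant fisheye: a pixel r from the principal point sees the ray r / f radians off the axis. A picture is of the moment at which its call begins: read the wrist's pose just before it. get_calibration takes no time and is no camera call; for the wrist camera it gives the pose at the moment of the call.
- manip.close_job(): hands the job in; it is judged then, once.
The state is a dict: "time": time; "q": joint angles; "qvel": joint speeds; "effort": joint torques, N m; "tcp_pos": TCP position; "tool_rot": TCP orientation; "ft_force": force on the tool from outside, world axes, zero at the start; "ft_torque": the same for the moment, N m; "grip_width": finger opening in mm; "gripper_force": force on a finger pad.
Only numpy, scipy, OpenCV 4.12 (cv2) and the standard library are available. Lean on these libraries where they do the work, as an engineer would, in place of code of your own. Each camera call takes 0.05 s, during which the arm holds its last target. There are 200 camera calls.

## Task

Fit the loose stop head by its square bore right down onto the square stub of the sliding gauge arm, with its wide stop plate facing outward (away from the gauge's channel), and let go of it while the arm is still locked at home. Then squeeze the upright grip so that its lock button is pressed fully in, slide the arm out until its pointer lines up with the index line of the setting clip on the scale, and finish holding it there, button still squeezed: the arm springs back if let go. Leave the bolt tin, the tube offcut and the tee sample where they are.

Things in the scene. Friction and masses are not known exactly. Their poses are not given: they have to be found in the camera images.
- gauge: Length-stop gauge fixed to the table: a grey open-topped channel 60 wide (x), 220 long (y), 34 high, with four small bolted feet. Origin: centre of its underside. The arm slides out of its +y end; the strip of scale lines (every 10, long ones every 50) lies on top of its -x wall. It stands with +y to the robot's left, turned up to 15 degrees.
- slide_arm (a joint): Travel of the telescoping arm (m): 0 = home, locked, grows as the arm slides out along the gauge's +y, stop at 0.125. A spring pulls it home with 3 N at home, 6 N fully out. The lock blocks it at home unless the button is pressed at least 6 mm.
- lock_button (a joint): How far the lock button in the grip is pressed (m): 0 = out, 0.008 = fully in, against a spring of 4 N at first and 8 N fully in. It moves along the gauge's -x direction.
- grip (a point): Point in the arm's upright black grip, 75 above the table, gauge axes; moves with the arm. The grip is 28 long (y), z 34 to 100. Its fixed face lies 16 to the -x side of this point; the grey button cap (24 along y, z 52 to 96) is the other face, 22 to the +x side when out, 14 pressed. Pinch from above, fingers closing along the gauge's x; a 20 N grip presses it fully.
- pointer (a point): Tip of the small dark pointer at the grip's foot, over the scale, 36 above the table; moves with the arm. It reads where it stands along the gauge's y.
- setting_clip: Fixed dark steel saddle clip, 12 x 14 x 26, on the -x wall of the channel beside the scale; a pale index line on its top. Origin on the index line at the height of the scale (35 above the table), axes as the gauge. It stands 50 to 105 beyond the pointer's home place; its top is 43 above the table.
- stub_root (a point): Centre of the foot of the square stub near the arm's tip, on the arm's top face, 32 above the table, gauge axes; moves with the arm, 225 beyond the grip along +y. The stub is 16 x 16, flats along the gauge's axes, 26 high, its top 5 tapered to 10 x 10. The channel ends 40 behind it; the arm is 24 wide and ends 20 beyond it.
- stop_head: Loose steel stop head, 0.14 to 0.28 kg: a hub 40 x 40 x 32 high with a square 18 x 18 bore straight through, and a darker stop plate 64 (x) x 8 x 44 high on its +y side. Origin: bottom centre of the bore (hub centre). It starts standing on the table; grasp the hub across x (40 wide). Fitted properly its y is along the gauge's y.
- head_bore (a point): Bottom centre of the stop head's bore; at the stub's foot when fully home.
- head_face (a point): Middle of the outer face of the stop plate, 28 from the bore's axis along the head's +y, 22 up.
- bolt_tin: Bystander: open tin of bolts, 78 across, 82 high; origin at its underside.
- tube_offcut: Bystander: upright steel tube, 43 across, 60 high; origin at its underside.
- tee_sample: Bystander: welded steel tee, 50 x 90 x 45 high; origin at its underside.
Things that resemble listed ones, but are neither listed nor needed, are in the scene too. What is shaped like the stop_head but turquoise is not meant.

How it is judged (in metres and radians):
On the way, in this order (a step that is already met when the one before it is completed fails the run):
1. the stop head is fully down on the stub, plate outward, let go, with the arm still at home (horizontal distance between head_bore and stub_root below 0.003 m and z of head_bore in the frame of stub_root between -0.003 and 0.003 m and y of head_face in the frame of stub_root above 0.023 m and angle between stop_head's own z axis and vertical below 0.08 rad and contact force between the fingers and stop_head below 0.3 N and value of joint slide_arm below 0.006 m), for 0.3 s.
2. the lock button is squeezed in and the arm starts to slide out (value of joint lock_button above 0.0065 m and value of joint slide_arm above 0.015 m), for 0.1 s.
At the end, for the whole second after the job is handed in: The stop head sits on the stub within 3 mm of fully home, upright, plate outward; the fingers hold the grip (over 3 N) with the lock button pressed more than 6.5 mm; the pointer is within 4 mm of the clip's index line along the scale and at rest (horizontal distance between head_bore and stub_root below 0.003 m and z of head_bore in the frame of stub_root between -0.003 and 0.003 m and y of head_face in the frame of stub_root above 0.023 m and angle between stop_head's own z axis and vertical below 0.08 rad and y of pointer in the frame of setting_clip between -0.004 and 0.004 m and value of joint lock_button above 0.0065 m and velocity of joint slide_arm between -0.01 and 0.01 m/s and contact force between the fingers and gauge above 3 N); the arm keeps its last pose, push and grip.
It fails at once if the bolt tin is shifted by more than 25 mm or tipped over (distance of bolt_tin from where it was at the start of the episode above 0.025 m or angle between bolt_tin's own z axis and vertical above 0.5 rad).
It fails at once if the tube offcut is shifted by more than 25 mm or tipped over (distance of tube_offcut from where it was at the start of the episode above 0.025 m or angle between tube_offcut's own z axis and vertical above 0.5 rad).
It fails at once if the tee sample is shifted by more than 25 mm or tipped over (distance of tee_sample from where it was at the start of the episode above 0.025 m or angle between tee_sample's own z axis and vertical above 0.5 rad).
It also fails if it takes over 48 s, if anything falls off the work surface, if the arm or the gripper's body presses on something with over 40 N, if the wrist force passes 120 N, or if a joint passes its speed limit or range.

## Working session

There is one attempt and no reset: what is moved stays moved. The work goes in short steps, Python scripts to look and compute and a shell command to move; the robot and the scene stay as the last step left them, time stands still between calls to the robot, and variables do not carry over. Pictures are saved under pics/ and viewed, at most 10 in all, crops included, and the job is handed in when it is done.

```bash
mkdir -p pics; ls; cat > h.py <<'E'
import numpy as np, cv2
from plant import manip
def cal(n):
    c=manip.get_calibration(n); return np.array(c["intrinsics"]),np.array(c["R"]),np.array(c["t"])
def cloud(n,d,K,R,t):
    v,u=np.mgrid[0:d.shape[0],0:d.shape[1]].astype(float)
    x=(u-K[0,2])/K[0,0]; y=(v-K[1,2])/K[1,1]
    if n=="wrist":
        r=np.hypot(x,y); s=np.where(r>1e-9,np.tan(np.minimum(r,1.5))/np.maximum(r,1e-9),1); x=x*s;y=y*s
    P=np.stack([x*d,y*d,d],-1)
    return (P-t)@R
def get(n):
    K,R,t=cal(n); im,d=manip.read_camera(n); im=np.array(im); d=np.array(d)
    np.savez(n+".npz",im=im,d=d,P=cloud(n,d,K,R,t),K=K,R=R,t=t); return im,d
E
python3 - <<'E'
from h import *
for n in ("scene","top"):
    im,d=get(n); cv2.imwrite(f"pics/{n}0.png",cv2.resize(im[...,::-1],(800,600),interpolation=cv2.INTER_CUBIC))
    K,R,t=cal(n); print(n,K,-R.T@t,R)
o=manip.get_obs(); print(o["tcp_pos"],o["tool_rot"],o["time"],o["grip_width"])
E
```

```text
pics
scene [[447.80204172   0.         255.6678106 ]
 [  0.         447.80204172 190.62333987]
 [  0.           0.           1.        ]] [-43.30143936 604.55497629 694.7429244 ] [[-0.77708038 -0.62934049 -0.00875317]
 [-0.35715828  0.45236832 -0.81719084]
 [ 0.51825094 -0.6318967  -0.57630072]]
top [[364.25094002   0.         255.2663668 ]
 [  0.         364.25094002 191.92890046]
 [  0.           0.           1.        ]] [ 432.74372554  -62.21755038 1025.59936866] [[-0.00535431 -0.99989174  0.01370571]
 [-0.99795271  0.00446941 -0.06379979]
 [ 0.06373162 -0.01401926 -0.9978686 ]]
[ 220.01802612 -531.00844273  238.89974771] [[ 9.23834681e-01  3.82791498e-01 -3.89512673e-04]
 [ 3.82791694e-01 -9.23834298e-01  8.41790583e-04]
 [-3.76148890e-05 -9.26777550e-04 -9.99999570e-01]] 0.1 85.5434225831881
```

View pics/top0.png

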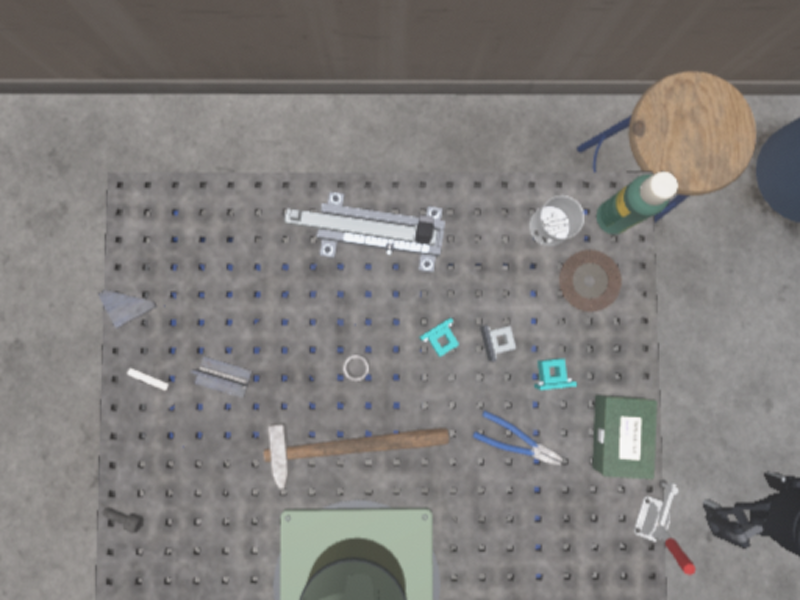

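View pics/scene0.png

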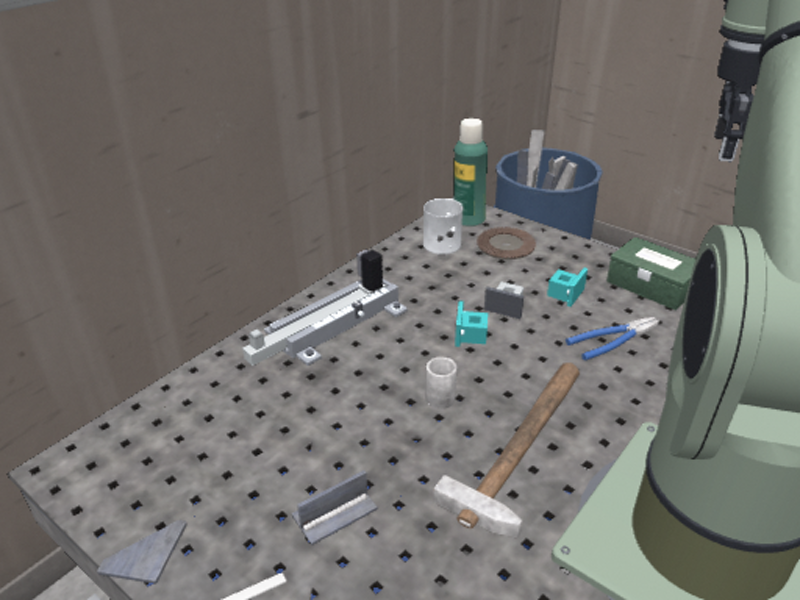

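The top view shows the gauge, with its stub at (294,215), grip at (425,232) and clip at (389,248). The grey stop head is at (500,341) with its plate toward +y, between two turquoise decoys. Next I take rough positions from depth.

```bash
python3 - <<'E'
from h import *
z=np.load("top.npz");P=z["P"];im=z["im"]
def sel(u0,u1,v0,v1,zl,zh):
    s=.64; Q=P[int(v0*s):int(v1*s),int(u0*s):int(u1*s)].reshape(-1,3); m=(Q[:,2]>zl)&(Q[:,2]<zh); return Q[m]
def show(n,Q):
    r=cv2.minAreaRect(Q[:,:2].astype(np.float32)); print(n,len(Q),Q.mean(0).round(1),r)
show("grip",sel(400,450,205,260,88,110))
show("stub",sel(280,310,195,235,48,66))
show("arm",sel(280,415,195,250,27,38))
show("clip",sel(378,400,235,262,39,50))
show("plate",sel(470,525,315,370,38,52))
show("head",sel(470,525,315,370,24,52))
show("hub",sel(470,525,315,370,24,37))
show("tin",sel(520,590,190,250,60,100))
show("tube",sel(335,375,350,390,45,75))
show("tbl",sel(420,480,260,320,-20,20))
g=sel(400,450,205,260,88,110)[:,:2].mean(0); s=sel(280,310,195,235,48,66)[:,:2].mean(0); d=s-g; print(d,np.hypot(*d),np.degrees(np.arctan2(-d[0],d[1])))
E
```

```text
grip 154 [ 613.3 -119.    98.4] ((614.78271484375, -119.58943176269531), (27.634654998779297, 38.626853942871094), 80.07817077636719)
stub 40 [645.  102.5  56.6] ((645.8663330078125, 102.73613739013672), (15.261964797973633, 16.355690002441406), 81.01502227783203)
arm 1284 [629.2  -6.2  33.5] ((628.9602661132812, 9.475868225097656), (230.4376678466797, 65.3964614868164), 81.39180755615234)
clip 27 [592.4 -59.   43. ] ((595.137451171875, -53.06707763671875), (28.570480346679688, 13.945768356323242), 72.3306655883789)
plate 78 [ 421.8 -231.7   43.7] ((421.8723449707031, -231.97409057617188), (62.509708404541016, 8.23874568939209), 13.473076820373535)
head 266 [ 425.5 -247.1   35.6] ((426.6358642578125, -251.40667724609375), (62.79180145263672, 48.40657424926758), 13.354286193847656)
hub 184 [ 427.  -253.7   32.2] ((427.1497802734375, -251.28469848632812), (61.73540496826172, 48.40657424926758), 13.354287147521973)
tin 223 [ 635.3 -353.5   71.7] ((633.6224365234375, -350.4646911621094), (72.06304168701172, 72.37317657470703), 88.0270767211914)
tube 83 [381.9  -1.8  59.6] ((382.3058776855469, -1.972808837890625), (39.509971618652344, 39.68067932128906), 0.07231417298316956)
tbl 1419 [ 5.186e+02 -1.663e+02  4.000e-01] ((519.018310546875, -167.08432006835938), (109.35041046142578, 106.12699127197266), 89.77246856689453)
[ 31.69603274 221.54870776] 223.80453168491573 -8.14181545271504
```

The manual's scale: shifts go in m and turns go in units of 5 degrees. Converting my numbers, 30 mm is 0.03, 5 mm is 0.005, -40 degrees is -8.

```bash
python3 -m creep '[[0, 0, -1.6, 0.03, -0.018, 0.001, 85], [0, 0, -3.2, 0.06, -0.036, 0.002, 85], [0, 0, -4.8, 0.09, -0.054, 0.003, 85], [0, 0, -6.4, 0.12, -0.072, 0.004, 85], [0, 0, -8, 0.15, -0.09, 0.005, 85]]'; cat >> h.py <<'E'
def plan(x,y,z,yaw):
    o=manip.get_obs(); p=np.array(o["tcp_pos"]);R=np.array(o["tool_rot"])
    a=np.radians(yaw); T=np.array([[np.cos(a),np.sin(a),0],[np.sin(a),-np.cos(a),0],[0,0,-1]])
    from scipy.spatial.transform import Rotation as Ro
    print("rot",Ro.from_matrix(R.T@T).as_rotvec(degrees=True).round(2),"d",(R.T@(np.array([x,y,z])-p)).round(1),"t",o["time"],"yaw",np.degrees(np.arctan2(R[1,0],R[0,0])).round(2),"tcp",p.round(1),"F",np.round(o["ft_force"],1),"g",o["grip_width"],o["gripper_force"])
E
python3 -c "
from h import *
plan(427.4,-255.3,200,103.4)"
```

```text
time: 0.6
tcp_pos: [324.8, -389.4, 234.2]
tool_rot: [[0.457, 0.89, -0.0], [0.89, -0.457, 0.0], [0.0, -0.0, -1.0]]
ft_force: [0.4, 0.2, -1.5]
grip_width: 84.8
gripper_force: 0.0
rot [-1.000e-02 -1.000e-02 -4.057e+01] d [166.1  30.1  34.2] t 0.6 yaw 62.83 tcp [ 324.8 -389.4  234.2] F [ 0.4  0.2 -1.5] g 84.83500205153616 0.0
```

Scaled: 166 mm is 0.166, 133 mm is 0.133, -40.6 degrees is -8.12.

```bash
python3 -m creep '[[0, 0, -1.6, 0.033, 0.006, 0.007, 85], [0, 0, -3.2, 0.066, 0.012, 0.014, 85], [0, 0, -4.8, 0.1, 0.018, 0.02, 85], [0, 0, -6.4, 0.133, 0.024, 0.027, 85], [0, 0, -8.12, 0.166, 0.03, 0.034, 85]]'; python3 -m creep '[[0, 0, 0, 0, 0, 0, 85]]';python3 - <<'E'
from h import *
plan(427.4,-255.3,200,103.4)
im,d=get("wrist"); cv2.imwrite("pics/w1.png",cv2.resize(im[...,::-1],(800,600),interpolation=cv2.INTER_CUBIC))
z=np.load("wrist.npz");print(-z["R"].T@z["t"],z["R"],z["K"])
P=z["P"];ok=z["d"]>0
for zl,zh in((38,50),(26,37)):
    m=ok&(P[...,2]>zl)&(P[...,2]<zh)&(np.hypot(P[...,0]-427,P[...,1]+255)<48)
    v,u=np.nonzero(m); print(m.sum(),P[m].mean(0),u.min(),u.max(),v.min(),v.max(),cv2.minAreaRect(P[m][:,:2].astype(np.float32)))
E
```

```text
time: 1.1
tcp_pos: [428.1, -256.0, 199.9]
tool_rot: [[-0.232, 0.973, -0.0], [0.973, 0.232, 0.0], [0.0, -0.0, -1.0]]
ft_force: [1.0, -0.3, -1.0]
grip_width: 85.2
gripper_force: 0.0
time: 1.2
tcp_pos: [429.5, -253.6, 199.6]
tool_rot: [[-0.237, 0.972, 0.0], [0.972, 0.237, 0.002], [0.002, 0.001, -1.0]]
ft_force: [-1.8, -1.3, 0.3]
grip_width: 84.6
gripper_force: 0.0
rot [ 0.05 -0.13  0.29] d [-1.1 -2.5 -0.4] t 1.2 yaw 103.69 tcp [ 429.5 -253.6  199.6] F [-1.8 -1.3  0.3] g 84.63005333150922 0.0
[ 411.29603164 -179.65171549  334.67877993] [[ 0.97133953  0.23769292  0.00126109]
 [ 0.22664224 -0.9277536   0.2964904 ]
 [ 0.07164365 -0.28770703 -0.955035  ]] [[297.31863964   0.         254.02619361]
 [  0.         297.31863964 189.35888704]
 [  0.           0.           1.        ]]
516 [ 420.38477704 -230.85287521   43.97374024] 219 282 148 156 ((420.5736999511719, -230.98416137695312), (63.058685302734375, 7.537452220916748), 13.563713073730469)
1174 [ 426.39078517 -253.35886045   32.18454317] 220 281 146 192 ((425.358642578125, -251.02894592285156), (62.20708465576172, 49.06403350830078), 13.538076400756836)
```

View pics/w1.png

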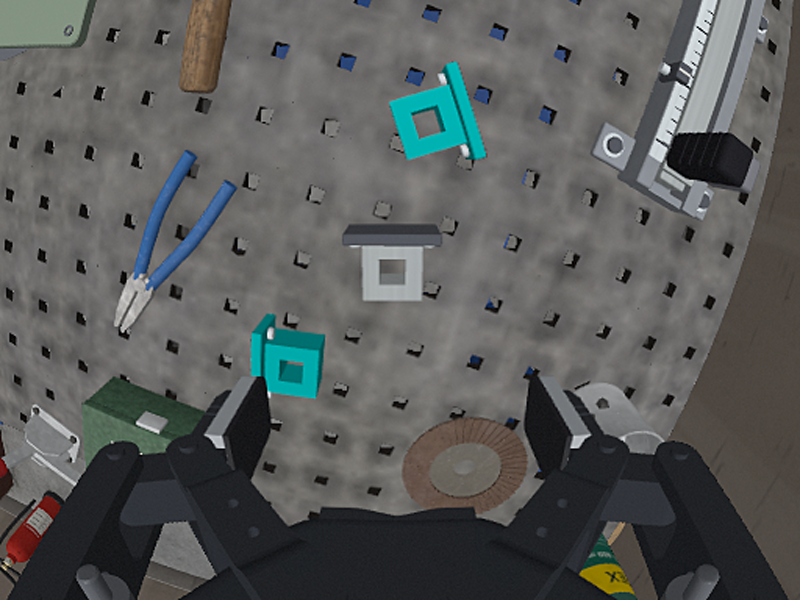

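The wrist view shows the grey head at (392,270) with its plate toward the top of the picture; the decoys are clear of the finger path. I descend and grip.

```bash
python3 -m creep '[[0, 0, 0, -0.0008, -0.0008, 0.04, 80], [0, 0, 0, -0.0008, -0.0008, 0.08, 76], [0, 0, 0, -0.0008, -0.0008, 0.12, 74], [0, 0, 0, -0.0008, -0.0008, 0.15, 74], [0, 0, 0, -0.0008, -0.0008, 0.17, 74]]' | sed -n '1,2p;6,7p'; python3 -m creep '[[0, 0, 0, 0, 0, 0.008, 74], [0, 0, 0, 0, 0, 0.015, 74], [0, 0, 0, 0, 0, 0.017, 74], [0, 0, 0, 0, 0, 0.017, 74], [0, 0, 0, 0, 0, 0.017, 50]]'; python3 -m creep '[[0, 0, 0, 0, 0, 0, 30], [0, 0, 0, 0, 0, 0, 30], [0, 0, 0, 0, 0, 0, 30], [0, 0, 0, 0, 0, 0, 30], [0, 0, 0, 0, 0, 0, 30]]'
```

```text
time: 1.75
tcp_pos: [425.7, -258.8, 28.4]
gripper_force: 0.0
time: 2.25
tcp_pos: [427.1, -258.5, 14.0]
tool_rot: [[-0.226, 0.974, 0.001], [0.974, 0.226, -0.0], [-0.001, 0.001, -1.0]]
ft_force: [0.6, -0.0, -0.3]
grip_width: 61.0
gripper_force: 0.0
time: 2.75
tcp_pos: [427.1, -258.4, 14.0]
tool_rot: [[-0.227, 0.974, 0.001], [0.974, 0.227, -0.0], [-0.001, 0.001, -1.0]]
ft_force: [-2.2, 0.8, 11.6]
grip_width: 38.9
gripper_force: 60.3
```

Scaled: -85 mm is -0.085, -131 mm is -0.131.

```bash
python3 -m creep '[[0, 0, 0, 0, 0, -0.02, 30], [0, 0, 0, 0, 0, -0.05, 30], [0, 0, 0, 0, 0, -0.085, 30], [0, 0, 0, 0, 0, -0.115, 30], [0, 0, 0, 0, 0, -0.131, 30]]'; python3 -c "
from h import *
plan(632.7,14.5,145,81.7)"
```

```text
time: 3.25
tcp_pos: [427.1, -258.4, 146.7]
tool_rot: [[-0.226, 0.974, 0.002], [0.974, 0.226, -0.001], [-0.001, 0.002, -1.0]]
ft_force: [-0.9, -0.0, -2.2]
grip_width: 38.7
gripper_force: 61.3
rot [ 0.11  0.07 21.39] d [219.3 262.    1.8] t 3.25 yaw 103.09 tcp [ 427.1 -258.4  146.7] F [-0.9 -0.  -2.2] g 38.70234185933515 61.25835657119751
```

Scaled: 131 mm is 0.131, 110 mm is 0.11, 10 degrees is 2.

```bash
python3 -m creep '[[0, 0, 0.2, 0.012, 0.015, 0, 30], [0, 0, 0.6, 0.035, 0.042, 0, 30], [0, 0, 1, 0.06, 0.072, 0, 30], [0, 0, 1.6, 0.085, 0.102, 0, 30], [0, 0, 2, 0.11, 0.131, 0, 30]]' | sed -n 2p; python3 -c "
from h import *
plan(632.7,14.5,145,81.7)"
```

```text
tcp_pos: [530.3, -119.9, 144.5]
rot [ 1.000e-02 -1.000e-02  1.128e+01] d [128.9 109.3  -0.4] t 3.75 yaw 92.98 tcp [ 530.3 -119.9  144.5] F [ 0.2 -1.3 -2. ] g 39.09431643483462 61.410956382751465
```

```bash
python3 -m creep '[[0, 0, 0.6, 0.033, 0.028, 0, 30], [0, 0, 1.2, 0.066, 0.056, 0, 30], [0, 0, 1.8, 0.095, 0.082, 0, 30], [0, 0, 2.2, 0.117, 0.1, 0, 30], [0, 0, 2.28, 0.129, 0.1093, 0, 30]]' | sed -n 2p; python3 -m creep '[[0, 0, 0, 0, 0, 0, 30], [0, 0, 0, 0, 0, 0, 30], [0, 0, 0, 0, 0, 0, 30]]'|sed -n 2p; python3 - <<'E'
from h import *
plan(632.7,14.5,145,81.7)
im,d=get("wrist"); cv2.imwrite("pics/w2.png",cv2.resize(im[...,::-1],(800,600),interpolation=cv2.INTER_CUBIC))
z=np.load("wrist.npz");P=z["P"];ok=z["d"]>0
o=manip.get_obs();R=np.array(o["tool_rot"]);p=np.array(o["tcp_pos"]);T=(P-p)@R
def sh(n,m,Q):
    v,u=np.nonzero(m);print(n,m.sum(),Q[m].mean(0).round(1),u.min(),u.max(),v.min(),v.max(),cv2.minAreaRect(Q[m][:,:2].astype(np.float32)))
m=ok&(np.hypot(P[...,0]-645.5,P[...,1]-102.6)<25)
sh("stub",m&(P[...,2]>50)&(P[...,2]<66),P)
sh("stubflat",m&(P[...,2]>56.5)&(P[...,2]<62),P)
sh("armtip",m&(P[...,2]>25)&(P[...,2]<40),P)
n=ok&(abs(T[...,1])<36)&(T[...,0]>-20)&(T[...,0]<45)
print(np.histogram(T[n][:,2],bins=np.arange(-60,30,3)))
np.save("T.npy",T)
E
```

```text
tcp_pos: [632.4, 16.2, 144.2]
tcp_pos: [631.3, 12.2, 144.4]
rot [-0.01  0.03 -0.05] d [ 2.5  1.  -0.6] t 4.55 yaw 81.65 tcp [631.3  12.2 144.4] F [ 0.1 -0.2 -1.3] g 38.899234031483005 61.31860613822937
stub 461 [644.7 103.9  56.7] 244 264 67 88 ((644.6995239257812, 104.2214126586914), (16.151412963867188, 14.937722206115723), 81.88164520263672)
stubflat 264 [644.8 104.1  58.2] 245 263 68 86 ((644.7100830078125, 104.32324981689453), (13.567955017089844, 13.17331600189209), 81.31757354736328)
armtip 1105 [644.1  99.2  32.3] 239 269 57 111 ((644.1723022460938, 100.52899932861328), (45.378780364990234, 24.591930389404297), 81.71965026855469)
(array([ 191,   13,  134,  361,  641,  339,  418,  242,  212, 2067, 1833,
        684,  688, 3153, 2072,  653,  542,  559,  483,  410,  340,  338,
        311,  297,   57,    0,    0,    0,    0]), array([-60, -57, -54, -51, -48, -45, -42, -39, -36, -33, -30, -27, -24,
       -21, -18, -15, -12,  -9,  -6,  -3,   0,   3,   6,   9,  12,  15,
        18,  21,  24,  27]))
```

View pics/w2.png

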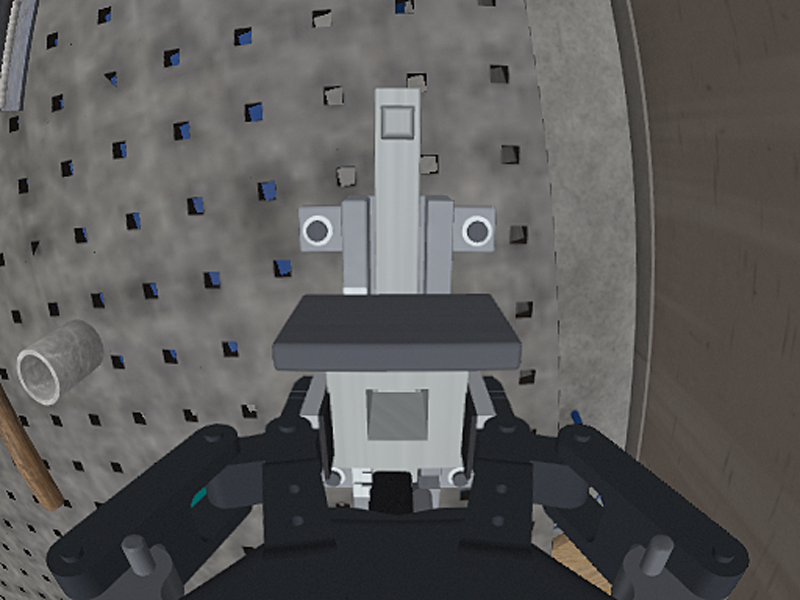

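```bash
python3 - <<'E'
from h import *
T=np.load("T.npy");z=np.load("wrist.npz");ok=z["d"]>0;im=z["im"].astype(int)
u=np.arange(512)[None,:];v=np.arange(384)[:,None]
m=ok&(u>168)&(u<340)&(v>185)&(v<232)&(T[...,2]<-29)&(T[...,2]>-35)
r=cv2.minAreaRect(T[m][:,:2].astype(np.float32));print("plate",m.sum(),T[m].mean(0),r)
m=ok&(u>212)&(u<298)&(v>240)&(v<303)&(T[...,2]<-17)&(T[...,2]>-23)
r=cv2.minAreaRect(T[m][:,:2].astype(np.float32));print("hub",m.sum(),T[m].mean(0),r)
# bore: edges at hub-top height: lower points inside the hub area
Q=T[m];M=np.zeros((384,512),np.uint8);M[m]=255
c,h=cv2.findContours(M,cv2.RETR_CCOMP,cv2.CHAIN_APPROX_NONE)
for i,x in enumerate(c):
    if h[0][i][3]>=0 and len(x)>30:
        pts=x[:,0]; q=T[pts[:,1],pts[:,0]]; print("bore",len(x),cv2.minAreaRect(q[:,:2].astype(np.float32)),q.mean(0))
z2=np.load("top.npz")
# arm direction from wrist cloud: arm strip edges
P=z["P"];s=ok&(P[...,2]>29)&(P[...,2]<35)&(P[...,1]>40)&(P[...,1]<118)&(abs(P[...,0]-644.7+.1453*(104-P[...,1]))<13)
print(cv2.minAreaRect(P[s][:,:2].astype(np.float32)))
E
```

```text
plate 1897 [ 28.99431871   0.09400434 -30.08152779] ((29.01300621032715, -0.30968284606933594), (6.195213794708252, 63.30390167236328), 0.058781541883945465)
hub 3652 [ -0.40735952   0.29732213 -18.22037052] ((-0.3068962097167969, 0.10680770874023438), (34.09215545654297, 39.82400131225586), 0.3630301058292389)
bore 143 ((3.5627927780151367, 0.017019271850585938), (19.42365074157715, 18.79410171508789), 1.1716082096099854) [  3.54053806  -0.17582017 -17.95717144]
((641.2640991210938, 79.12422180175781), (81.46302032470703, 24.601537704467773), 82.04582977294922)
```

The view shows the bare stub at (398,122) and the head gripped with its plate outward and bore at (397,415). Measured this way, the bore sits at tool (3.6, 0, 14). I move over the stub.

```bash
python3 -m creep '[[0, 0, 0, 0.025, 0, 0, 30], [0, 0, 0, 0.055, 0, 0.005, 30], [0, 0, 0, 0.077, 0, 0.02, 30], [0, 0, 0, 0.087, 0, 0.04, 30], [0, 0, 0, 0.089, 0, 0.055, 30]]' | sed -n 2p; python3 -m creep '[[0, 0, 0, 0, 0, 0.002, 30], [0, 0, 0, 0, 0, 0.004, 30], [0, 0, 0, 0, 0, 0.004, 30], [0, 0, 0, 0, 0, 0.004, 30], [0, 0, 0, 0, 0, 0.004, 30]]' | sed -n 2p; python3 -c "
from h import *
plan(644.2,100.2,78,81.8)
im,d=get('wrist')
z=np.load('wrist.npz');P=z['P'];ok=z['d']>0
m=ok&(P[...,2]>25)&(P[...,2]<40)&(P[...,1]>105)&(P[...,1]<140)&(abs(P[...,0]-647)<20)
print(m.sum(),P[m].mean(0) if m.any() else 0, cv2.minAreaRect(P[m][:,:2].astype(np.float32)) if m.any() else 0)
"
```

```text
tcp_pos: [644.2, 102.1, 88.3]
tcp_pos: [644.8, 101.2, 85.9]
rot [ 0.04 -0.02 -0.12] d [-1.1 -0.5  7.9] t 5.6 yaw 81.68 tcp [644.8 101.2  85.9] F [-0.  -0.5 -2.9] g 38.96278912108325 61.30324959754944
313 [647.68354632 122.41156743  31.0254149 ] ((647.6668701171875, 122.05372619628906), (4.557447910308838, 23.716938018798828), 82.59473419189453)
```

Scaled: 20 mm is 0.02, 14 mm is 0.014.

```bash
python3 -m creep '[[0, 0, 0, -0.0007, -0.0004, 0.005, 30], [0, 0, 0, -0.0007, -0.0004, 0.01, 30], [0, 0, 0, -0.0007, -0.0004, 0.014, 30], [0, 0, 0, -0.0007, -0.0004, 0.017, 30], [0, 0, 0, -0.0007, -0.0004, 0.02, 30]]' | sed -n '2p;6,7p'; python3 -m creep '[[0, 0, 0, 0, 0, 0, 30], [0, 0, 0, 0, 0, 0.002, 30], [0, 0, 0, 0, 0, 0.004, 30]]'| sed -n '2p;6,7p'
```

```text
tcp_pos: [644.0, 100.8, 64.9]
gripper_force: 61.3
tcp_pos: [644.1, 100.8, 61.3]
gripper_force: 61.3
```

```bash
python3 -c "
from h import *
plan(644.3,100.5,46,81.8)"; python3 -m creep '[[0, 0, 0, 0, 0, 0.003, 30], [0, 0, 0, 0, 0, 0.006, 30], [0, 0, 0, 0, 0, 0.009, 30], [0, 0, 0, 0, 0, 0.011, 30], [0, 0, 0, 0, 0, 0.013, 30]]'; python3 -m creep '[[0, 0, 0, 0, 0, 0.001, 30], [0, 0, 0, 0, 0, 0.002, 30], [0, 0, 0, 0, 0, 0.002, 30]]'
```

```text
rot [ 0.01 -0.01 -0.1 ] d [-0.3  0.2 15.3] t 6.45 yaw 81.7 tcp [644.1 100.8  61.3] F [-0.8  0.  -1.6] g 38.77682376350244 61.30959749221802
time: 6.95
tcp_pos: [644.0, 100.8, 48.1]
tool_rot: [[0.144, 0.99, -0.0], [0.99, -0.144, 0.0], [0.0, -0.0, -1.0]]
ft_force: [-0.5, 0.8, -1.4]
grip_width: 38.8
gripper_force: 61.3
time: 7.25
tcp_pos: [644.0, 100.8, 46.2]
tool_rot: [[0.144, 0.99, -0.0], [0.99, -0.144, 0.0], [0.0, -0.0, -1.0]]
ft_force: [-0.8, 0.3, -0.9]
grip_width: 38.9
gripper_force: 61.3
```

```bash
python3 -m creep '[[0, 0, 0, 0, 0, 0.0006, 30], [0, 0, 0, 0, 0, 0.0006, 30], [0, 0, 0, 0, 0, 0.0006, 50], [0, 0, 0, 0, 0, 0.0006, 62], [0, 0, 0, 0, 0, 0.0006, 62]]'; python3 -m creep '[[0, 0, 0, 0, 0, 0, 62], [0, 0, 0, 0, 0, -0.002, 62], [0, 0, 0, 0, 0, -0.02, 62], [0, 0, 0, 0, 0, -0.055, 62], [0, 0, 0, 0, 0, -0.09, 62]]'|sed -n '2p;6p';python3 -c "
from h import *
plan(614.1,-119,200,81.8)"
```

```text
time: 7.75
tcp_pos: [644.1, 100.8, 45.7]
tool_rot: [[0.144, 0.99, 0.0], [0.99, -0.144, 0.0], [0.0, 0.0, -1.0]]
ft_force: [0.3, 0.4, -0.2]
grip_width: 61.6
gripper_force: 0.0
tcp_pos: [643.8, 100.8, 136.7]
gripper_force: 0.0
rot [-0.04  0.   -0.1 ] d [-221.8    2.3  -63.3] t 8.25 yaw 81.7 tcp [643.8 100.8 136.7] F [-0.7  0.1  0.8] g 62.01105648998897 0.0
```

```bash
python3 -m creep '[[0, 0, 0, -0.02, 0, -0.03, 85], [0, 0, 0, -0.05, 0, -0.05, 85], [0, 0, 0, -0.08, 0, -0.06, 85], [0, 0, 0, -0.105, 0, -0.063, 85], [0, 0, 0, -0.12, 0, -0.063, 85]]'|sed -n 2p; python3 -m creep '[[0, 0, 0, 0, 0, 0, 85], [0, 0, 0, 0, 0, 0, 85]]'|sed -n 2p; python3 - <<'E'
from h import *
im,d=get("wrist"); cv2.imwrite("pics/w3.png",cv2.resize(im[...,::-1],(800,600),interpolation=cv2.INTER_CUBIC))
z=np.load("wrist.npz");P=z["P"];ok=z["d"]>0
near=ok&(np.hypot(P[...,0]-644.7,P[...,1]-108)<50)
for zl,zh in((52,57),(61,67),(72,80)):
    m=near&(P[...,2]>zl)&(P[...,2]<zh)
    if m.any(): v,u=np.nonzero(m);print(zl,m.sum(),P[m].mean(0).round(1),u.min(),u.max(),v.min(),v.max(),cv2.minAreaRect(P[m][:,:2].astype(np.float32)))
E
```

```text
tcp_pos: [626.6, -20.1, 199.4]
tcp_pos: [626.7, -17.0, 198.4]
52 180 [645.3 106.3  55.1] 220 288 30 72 ((644.5866088867188, 103.9227066040039), (40.56625747680664, 62.795310974121094), 82.62905883789062)
61 1679 [644.4 104.7  64.3] 220 289 27 71 ((644.6881103515625, 104.32662200927734), (41.21865463256836, 61.67241287231445), 82.46857452392578)
72 696 [647.7 127.2  76. ] 217 291 17 27 ((647.6156005859375, 127.58802032470703), (8.432540893554688, 63.40760040283203), 82.67330932617188)
```

View pics/w3.png

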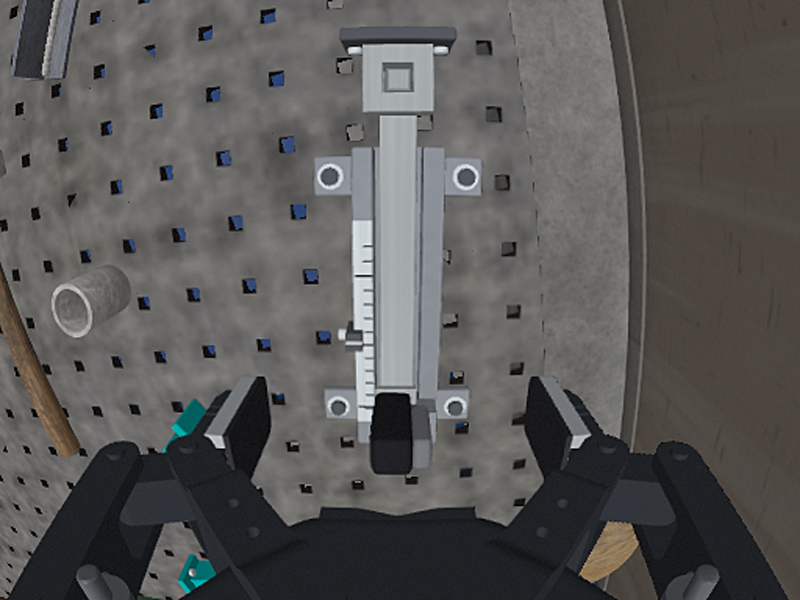

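The head is seated: top at 64.3 mm, plate outward, stub visible centred in the bore at (398,77). The clip is at (350,337). Next, a close look at clip and pointer.

```bash
python3 -m creep '[[0, 0, 0, -0.02, 0, 0, 85], [0, 0, 0, -0.05, 0, 0, 85], [0, 0, 0, -0.075, 0, 0, 85], [0, 0, 0, -0.085, 0, 0, 85], [0, 0, 0, -0.085, 0, 0, 85]]'|sed -n 2p; python3 -m creep '[[0, 0, 0, 0, 0, 0, 85], [0, 0, 0, 0, 0, 0, 85]]'|sed -n 2p; python3 - <<'E'
from h import *
im,d=get("wrist")
cv2.imwrite("pics/w4.png",cv2.resize(im[120:320,190:310][...,::-1],None,fx=3,fy=3,interpolation=cv2.INTER_CUBIC)[:600])
z=np.load("wrist.npz");P=z["P"];ok=z["d"]>0
a=np.radians(-8.2);xg=np.array([np.cos(a),np.sin(a)]);yg=np.array([-np.sin(a),np.cos(a)])
G=P[...,:2]-[644.7,104.2]; gx=G@xg; gy=G@yg+225   # gauge axes, origin at expected grip
def sh(n,m):
    v,u=np.nonzero(m);print(n,m.sum(),"gx",gx[m].min().round(1),gx[m].max().round(1),"gy",gy[m].min().round(1),gy[m].max().round(1),"z",P[m][:,2].mean().round(1),u.min(),u.max(),v.min(),v.max())
sh("griptop",ok&(abs(gx)<35)&(abs(gy)<40)&(P[...,2]>96)&(P[...,2]<104))
sh("btn",ok&(abs(gx)<35)&(abs(gy)<40)&(P[...,2]>92)&(P[...,2]<97.5)&(gx>10))
sh("clip",ok&(gx<-12)&(gx>-50)&(gy>30)&(gy<130)&(P[...,2]>41)&(P[...,2]<47))
np.savez("g.npz",gx=gx,gy=gy,z=P[...,2])
E
```

```text
tcp_pos: [614.5, -102.2, 198.5]
tcp_pos: [614.8, -100.3, 198.6]
griptop 1037 gx -16.9 19.5 gy -13.1 14.1 z 99.3 235 277 197 227
btn 294 gx 10.0 20.4 gy -11.6 12.2 z 95.8 266 278 198 224
clip 173 gx -36.3 -24.2 gy 48.7 61.9 z 42.9 218 230 133 146
```

View pics/w4.png

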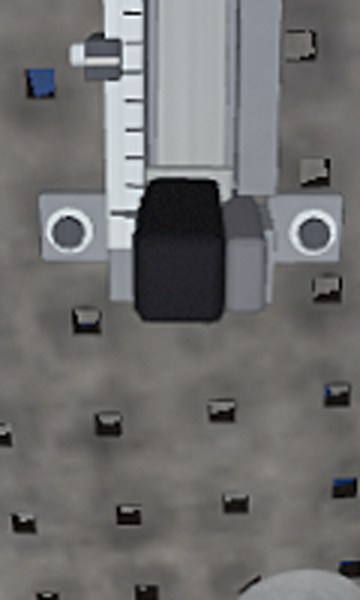

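Scaled: -65 mm is -0.065, -20 mm is -0.02.

```bash
python3 -m creep '[[0, 0, 0, -0.02, 0, 0, 85], [0, 0, 0, -0.045, 0, 0, 85], [0, 0, 0, -0.065, 0, 0, 85], [0, 0, 0, -0.07, 0, 0, 85], [0, 0, 0, -0.07, 0, 0, 85]]'|sed -n 2p; python3 -m creep '[[0, 0, 0, 0, 0, 0, 85], [0, 0, 0, 0, 0, 0, 85]]'|sed -n 2p; python3 - <<'E'
from h import *
im,d=get("wrist")
z=np.load("wrist.npz");P=z["P"];ok=z["d"]>0
a=np.radians(-8.2);xg=np.array([np.cos(a),np.sin(a)]);yg=np.array([-np.sin(a),np.cos(a)])
G=P[...,:2]-[644.7,104.2]; gx=G@xg; gy=G@yg+225
m=ok&(abs(gx)<35)&(abs(gy)<40)&(P[...,2]>96)&(P[...,2]<104)
v,u=np.nonzero(m);print(u.min(),u.max(),v.min(),v.max(),gy[m].min(),gy[m].max())
m=ok&(gx<-12)&(gx>-50)&(gy>30)&(gy<130)&(P[...,2]>41)&(P[...,2]<47)
print("clip",gx[m].min(),gx[m].max(),gy[m].min(),gy[m].max())
u0,v0=u.min()-50,max(v.min()-75,0); print(u0,v0)
cv2.imwrite("pics/w5.png",cv2.resize(im[v0:v0+120,u0:u0+100][...,::-1],None,fx=5,fy=5,interpolation=cv2.INTER_CUBIC))
E
```

```text
tcp_pos: [604.4, -171.0, 198.7]
tcp_pos: [604.7, -170.0, 198.8]
233 279 113 146 -13.268123593949582 13.52036414559052
clip -36.36497354289729 -24.475191838291927 48.45057102749894 61.66674649850765
183 38
```

View pics/w5.png

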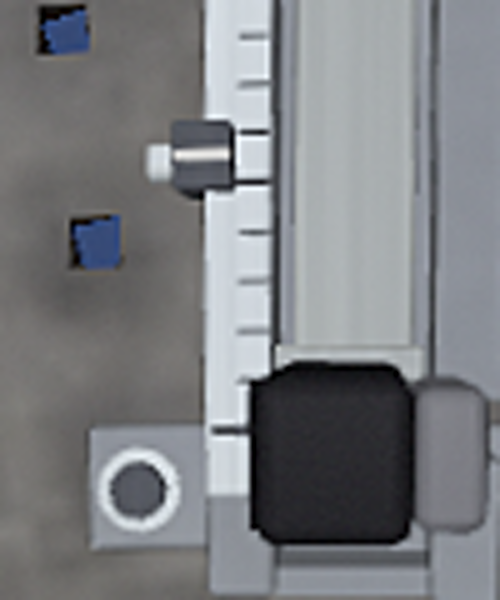

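```bash
python3 - <<'E'
from h import *
z=np.load("wrist.npz");K,R,t=z["K"],z["R"],z["t"]
a=np.radians(-8.2);yg=np.array([-np.sin(a),np.cos(a)]);xg=np.array([np.cos(a),np.sin(a)])
for n,u,v,h in(("idx",183+200/5,38+156/5,43),("mark",183+228/5,38+430/5,36)):
    u-=.4;v-=.4
    x=(u-K[0,2])/K[0,0];y=(v-K[1,2])/K[1,1];r=np.hypot(x,y);d=np.array([x/r*np.sin(r),y/r*np.sin(r),np.cos(r)])@R
    c=-R.T@t; p=c+d*(h-c[2])/d[2]; g=p[:2]-[644.7,104.2]; print(n,p.round(1),"gx",g@xg,"gy",g@yg+225)
plan(612.6,-118.5,70,81.8)
E
```

```text
idx [590. -60.  43.] gx -30.730324208881374 gy 54.70138890197799
mark [ 586.6 -114.6   36. ] gx -26.32897150875155 gy 0.12524151598583444
rot [ 0.   -0.03 -0.03] d [ 52.3   0.5 128.8] t 10.5 yaw 81.77 tcp [ 604.6 -170.2  198.8] F [ 0.6 -0.8 -0.2] g 84.93747715271006 0.0
```

Scaled: 85 mm is 0.085, 52 mm is 0.052.

```bash
python3 -m creep '[[0, 0, 0, 0.02, -0.001, 0, 85], [0, 0, 0, 0.042, -0.001, 0.01, 85], [0, 0, 0, 0.052, -0.001, 0.03, 85], [0, 0, 0, 0.052, -0.001, 0.06, 85], [0, 0, 0, 0.052, -0.001, 0.085, 85]]'|sed -n 2p; python3 -m creep '[[0, 0, 0, 0, 0, 0.01, 85], [0, 0, 0, 0, 0, 0.025, 85], [0, 0, 0, 0, 0, 0.038, 85], [0, 0, 0, 0, 0, 0.046, 85], [0, 0, 0, 0, 0, 0.046, 85]]'|sed -n '2p;4p';python3 -c "
from h import *
plan(611.1,-118.3,66,81.8)"
```

```text
tcp_pos: [610.9, -118.6, 112.6]
tcp_pos: [610.6, -119.7, 66.9]
ft_force: [-0.2, 0.1, -0.0]
rot [-0.06 -0.01 -0.1 ] d [1.4 0.3 0.9] t 11.5 yaw 81.7 tcp [ 610.6 -119.7   66.9] F [-0.2  0.1 -0. ] g 84.98125895140406 0.0
```

Scaled: 1 mm is 0.001.

```bash
python3 -m creep '[[0, 0, 0, 0.001, 0, 0.001, 60], [0, 0, 0, 0.001, 0, 0.001, 45], [0, 0, 0, 0.001, 0, 0.001, 30], [0, 0, 0, 0.001, 0, 0.001, 20], [0, 0, 0, 0.001, 0, 0.001, 20]]'; python3 -m creep '[[0, 0, 0, 0, 0, 0, 20], [0, 0, 0, 0, 0, 0, 20], [0, 0, 0, 0, 0, 0, 20]]'
```

```text
time: 12.0
tcp_pos: [609.6, -118.7, 67.6]
tool_rot: [[0.145, 0.989, -0.003], [0.989, -0.145, 0.0], [-0.0, -0.003, -1.0]]
ft_force: [-20.5, 4.5, 25.2]
grip_width: 27.7
gripper_force: 62.7
time: 12.3
tcp_pos: [609.6, -118.6, 67.7]
tool_rot: [[0.145, 0.989, -0.003], [0.989, -0.145, 0.0], [-0.0, -0.003, -1.0]]
ft_force: [-20.3, 3.4, 23.0]
grip_width: 27.6
gripper_force: 62.3
```

Scaled: -1.5 mm is -0.0015, -1 mm is -0.001.

```bash
python3 -m creep '[[0, 0, 0, 0, -0.001, -0.0007, 20], [0, 0, 0, 0, -0.0015, -0.0012, 20], [0, 0, 0, 0, -0.0015, -0.0012, 20]]'; python3 -c "
from h import *
plan(611.1,-118.3,66,81.8)"
```

```text
time: 12.6
tcp_pos: [609.4, -118.6, 67.9]
tool_rot: [[0.145, 0.989, -0.0], [0.989, -0.145, 0.0], [0.0, -0.0, -1.0]]
ft_force: [-3.5, 1.6, -3.1]
grip_width: 27.2
gripper_force: 62.6
rot [-0.01 -0.01 -0.14] d [0.5 1.7 1.9] t 12.6 yaw 81.66 tcp [ 609.4 -118.6   67.9] F [-3.5  1.6 -3.1] g 27.17065275404095 62.64587759971619
```

Scaled: 23 mm is 0.023, 17 mm is 0.017.

```bash
python3 -m creep '[[0, 0, 0, 0.002, 0, 0, 20], [0, 0, 0, 0.006, 0, 0, 20], [0, 0, 0, 0.011, 0, 0, 20], [0, 0, 0, 0.017, 0, 0, 20], [0, 0, 0, 0.023, 0, 0, 20]]'|sed -n '2p;4,6p'; python3 -m creep '[[0, 0, 0, 0.006, 0, 0, 20], [0, 0, 0, 0.012, 0, 0, 20], [0, 0, 0, 0.018, 0, 0, 20], [0, 0, 0, 0.024, 0, 0, 20], [0, 0, 0, 0.028, 0, 0, 20]]'|sed -n '2p;4,6p'; python3 -m creep '[[0, 0, 0, 0.003, 0, 0, 20], [0, 0, 0, 0.004, 0, 0, 20], [0, 0, 0, 0.004, 0, 0, 20], [0, 0, 0, 0.004, 0, 0, 20]]'; python3 - <<'E'
from h import *
im,d=get("wrist")
plan(611.1,-118.3,66,81.8)
cv2.imwrite("pics/w6.png",cv2.resize(im[...,::-1],(800,600),interpolation=cv2.INTER_CUBIC))
E
```

```text
tcp_pos: [612.7, -96.4, 67.8]
ft_force: [-3.5, -3.9, -2.7]
grip_width: 27.2
gripper_force: 62.3
tcp_pos: [616.9, -68.5, 67.9]
ft_force: [-3.8, -3.6, -3.5]
grip_width: 27.3
gripper_force: 62.0
time: 14.0
tcp_pos: [617.5, -64.6, 67.9]
tool_rot: [[0.145, 0.989, 0.0], [0.989, -0.145, -0.001], [-0.001, 0.0, -1.0]]
ft_force: [-2.9, -3.8, -3.5]
grip_width: 27.5
gripper_force: 61.7
rot [ 0.01  0.03 -0.13] d [-54.    1.5   1.9] t 14.05 yaw 81.67 tcp [617.5 -64.6  67.9] F [-2.6 -4.6 -3.5] g 27.231159439472506 61.66089177131653
```

View pics/w6.png

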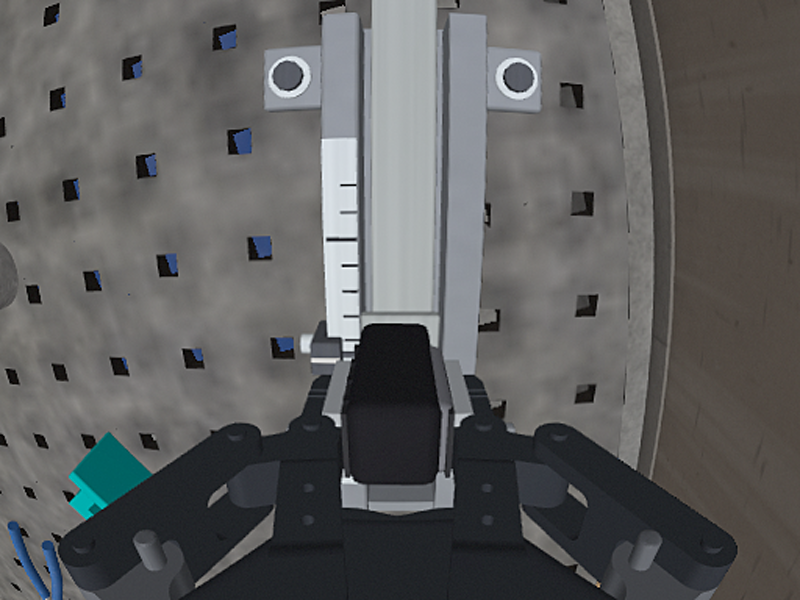

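```bash
python3 - <<'E'
from h import *
z=np.load("wrist.npz");P=z["P"];ok=z["d"]>0
a=np.radians(-8.2);xg=np.array([np.cos(a),np.sin(a)]);yg=np.array([-np.sin(a),np.cos(a)])
G=P[...,:2]-[644.7,104.2]; gx=G@xg; gy=G@yg+225
m=ok&(abs(gx)<12)&(abs(gy-55)<40)&(P[...,2]>97)&(P[...,2]<104);print("grip",m.sum(),gy[m].min(),gy[m].max())
m=ok&(gx<-22)&(gx>-50)&(abs(gy-55)<15)&(P[...,2]>41)&(P[...,2]<47);print("clip",m.sum(),gy[m].min(),gy[m].max())
im,d=get("top");z=np.load("top.npz");P=z["P"];G=P[...,:2]-[644.7,104.2]; gx=G@xg; gy=G@yg+225
for n,c,zl,zh in(("grip",55,88,110),("hub",280,58,69),("plate",305,72,80)):
    m=(abs(gx)<36)&(abs(gy-c)<30)&(P[...,2]>zl)&(P[...,2]<zh);print(n,m.sum(),gx[m].mean(),gy[m].min(),gy[m].max(),P[m][:,2].mean())
E
```

```text
grip 2642 40.892919621847824 68.94397909241914
clip 369 48.382747231438714 62.32545857054177<stdin>:9: RuntimeWarning: Mean of empty slice.
  ret = ret.dtype.type(ret / rcount)
Traceback (most recent call last):
ValueError: zero-size array to reduction operation minimum which has no identity
```

```bash
python3 - <<'E'
from h import *
a=np.radians(-8.2);xg=np.array([np.cos(a),np.sin(a)]);yg=np.array([-np.sin(a),np.cos(a)])
z=np.load("top.npz");P=z["P"];G=P[...,:2]-[644.7,104.2]; gx=G@xg; gy=G@yg+225
for n,c,zl,zh in(("hub",280,58,69),("plate",305,72,80)):
    m=(abs(gx)<36)&(abs(gy-c)<30)&(P[...,2]>zl)&(P[...,2]<zh);print(n,m.sum(), (gx[m].mean(),gy[m].min(),gy[m].max(),P[m][:,2].mean()) if m.any() else 0)
o=manip.get_obs();print(o["time"],o["ft_force"],np.abs(o["qvel"]).max())
E
```

```text
hub 240 (np.float64(0.9058035215848709), np.float64(258.5078538565225), np.float64(305.59970865484087), np.float64(64.07169087107388))
plate 82 (np.float64(1.1483905967129466), np.float64(298.2786122104248), np.float64(307.42803652047814), np.float64(76.39628150500727))
14.1 [-2.30546275 -5.37969076 -3.50228984] 0.06745861437468316
```

The pointer is within about 0.5 mm of the index line, and the head is still seated (top at 64.1 mm, plate outward). Handing in.

```bash
python3 -c "
from plant import manip
print(manip.close_job())"
```

```text
the job is handed in; nothing more can be done
None
```

The job is handed in (no verdict came back): the stop head is fully down on the stub, plate outward, the grip is held squeezed, and the pointer measured about 0.5 mm from the clip's index line at 14.1 s; I touched none of the bystanders.

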